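Slide the laid slate out over the edge of the marble for pick-up

ROBOT

A 6-joint arm with a two-finger parallel gripper is mounted at the origin on the work surface. World frame = base frame: x ahead of the robot, y to its left, z up, the work surface at z = 0. Lengths are in m, angles in rad, forces in N, time in s.
With the tool pointing down it reaches from about 0.425 to 0.95 m from the base axis. Payload 3.5 kg.
Tool frame: the origin (TCP) lies on the centre line of the jaws, within the pads' length; the fingertips stand 14 mm ahead of it and the grasp point (between the pads) lies 5 mm behind it (ctrl.tip_reach is the distance from the TCP to the fingertips, in m); z points along the fingers, y is the line along which they close (so a half turn about z gives the same grasp; the last joint's range is limited). The gripper opens to 85 mm and grips with 20 to 120 N. Pads are 22 mm wide; open, the fingers measure 114 mm over their backs; the gripper's body (76 mm by 85 mm) begins 54 mm behind the grasp point. The pads swing forward as they close: fully open they stand 13 mm farther back than shut.
Start: joints at [1.004, 0.286, 1.577, -0, 1.279, -0.15], TCP at [0.273, 0.617, 0.245] pointing down, gripper open.
Joint ranges: [-2.77, 2.77], [-0.9, 2.22], [0.21, 2.48], [-1.53, 4.67], [0.24, 2.81], [-2.84, 2.84]. Speed limits (rad/s): [2.79, 2.79, 3.14, 3.14, 3.14, 3.14].

INTERFACE

Orientations are given as a unit quaternion [x, y, z, w].
In Python, from plant import get_state, imaging, workorder, ctrl gives the robot as it stands. The module is installed in compiled form; this text tells all that it offers.
- The arm moves only by the shell command python3 -m jog 'ROWS' [FORCE]. ROWS is JSON, a list of rows, each a list of 7 numbers: the closure, from 0 (fully open) to 1 (shut), then the shift along the tool's x, y, z in mm, then the turn, a rotation vector about the tool's x, y, z in rad. In form: [[gripper, tx, ty, tz, ax, ay, az], ...]. A call has 1 to 12 rows; each row is the pose to reach, as a shift and turn from the pose commanded when the call began, along the tool's axes at that moment; what a row does not reach only later rows make up. A row lasts 1/10 s, in which the tool goes at most 50 mm and 8.59 degrees, less where a joint would pass 70% of its speed; a pose out of reach is approached as far as the arm can. A call with a gripper value outside its range is refused whole. The fingers move at their own pace and stop on an object; FORCE is the grip in N (left out, the last holds). Time passes only in rows, so rows that repeat a pose let the fingers close. It gives the time, the measured TCP pose, the force, the opening and the grip force at its end, in the units of the state.
- get_state(): the state, without advancing time (a new reading comes with each control period).
- imaging.read_camera(name): name is "scene" or "top" or "wrist"; returns a dict with "image" (420x560x3 uint8, blue, green, red), "fx", "fy", "cx", "cy" (pixels), "k1" (the pictures are not rectified: a ray, as slopes to the right and down, at radius r is drawn at 1 + k1 r^2 times it, then the intrinsics apply), "R" (3x3) and "t" (3): a world point X has camera coordinates R X + t; the wrist camera has in their place "tool_from_camera" (4x4, takes a point from camera to tool coordinates, whose origin is the TCP and whose axes are the flange's). Camera axes: x right, y down, z forward; pixel columns grow to the right and rows downward; lengths in m; the calibration is good to about 2 mm. A picture is of the moment at which its call begins: read the wrist's pose just before it. There is no depth.
- workorder.sign_off(): hands the job in; it is judged then, once.
The state is a dict: "time": time; "qpos": joint angles; "dq": joint speeds; "joint_efforts": joint torques, N m; "eef_pos": TCP position; "tcp_rot": TCP orientation; "contact_force": force on the tool from outside, world axes, zero at the start; "wrist_torque": the same for the moment, N m; "opening": opening from 0.0 (shut) to 1.0 (fully open); "finger_force": force on a finger pad.
Only numpy, scipy, OpenCV 4.12 (cv2) and the standard library are available. Lean on these libraries where they do the work, as an engineer would, in place of code of your own. Each camera call takes 0.05 s, during which the arm holds its last target. There are 200 camera calls.

TASK

Push the serving slate, with the sundae cup standing on it, across the marble slab towards the customers' side (the long edge farthest from the robot) until about 3 cm of it sticks out over that edge along its whole length, square to the marble, so that the server can get her fingers under it. Only push or slide the slate, without lifting or tipping it; do not touch the cup, keep it standing on the slate, and leave the other things where they are.

Things in the scene. Friction and masses are not known exactly. Their poses are not given: they have to be found in the camera images.
- slab: white marble pastry slab, fixed on the counter, 340 mm deep (x) by 540 mm wide (y), its flat top 30 mm above the counter. Origin at the counter under its centre; +x points to the customers' side (away from the robot), y along its long edges, z up. Turned by up to about 9 degrees. It does not move.
- slab_edge (a point): middle of the slab's upper edge on the customers' side (its long edge farthest from the robot): 170 mm along the slab's +x from its centre, at the height of its top. Axes as the slab's
- slate: loose dark rectangular serving slate lying flat on the slab, 150 mm deep (x) by 240 mm wide (y) by 7 mm thick, about 0.65 kg. Origin at the centre of its underside; +x points to its leading long edge, which faces the customers' side of the slab; z up. At the start it is turned up to about 14 degrees against the slab and its leading edge lies wholly on the slab
- slate_left (a point): end of the slate's leading long edge on the slate's +y side: the corner at (75, 120) mm from the slate's centre, half-way up its thickness. Axes as the slate's
- slate_right (a point): end of the slate's leading long edge on the slate's -y side: the corner at (75, -120) mm from the slate's centre, half-way up its thickness. Axes as the slate's
- cup: footed tin sundae cup standing loose on the slate, 10 to 30 mm forward of its middle: 78 mm high, rim 80 mm across, foot 60 mm across, about 0.14 kg. Origin at the centre of the foot's underside, z up. It rides along when the slate is slid steadily; not to be touched
- spare_cup: the same kind of tin sundae cup standing on the slab beside one short end of the slate (either end). Origin at the centre of the foot's underside. To be left alone
- whisk: chrome balloon whisk lying on the slab beside the other short end of the slate, 270 mm long (balloon towards its +x) and 56 mm wide at the balloon. Origin at mid-length on the slab's top. To be left alone
- crock: squat cream stoneware crock on the counter beyond one end of the slab, 136 mm across (170 mm over its ears), 110 mm high. Origin at the centre of its underside. To be left alone
- wafer_tin: square wafer tin with a knobbed lid on the counter beyond the other end of the slab, 114 mm square, 109 mm high. Origin at the centre of its underside. To be left alone

How it is judged:
By the outcome, as a careful person would: the job done as asked, in the order asked, and still so for the second after the job is handed in, with the robot touching nothing.
It also fails if it takes over 48 s, if anything falls off the work surface, if the arm or the gripper's body presses on something with over 40 N, if the wrist force passes 120 N, or if a joint passes its speed limit or range.

## Working session

There is one attempt and no reset: what is moved stays moved. The work goes in short steps, Python scripts to look and compute and a shell command to move; the robot and the scene stay as the last step left them, time stands still between calls to the robot, and variables do not carry over. Pictures are saved under pics/ and viewed, at most 10 in all, crops included, and the job is handed in when it is done.

```bash
mkdir -p pics; python3 - <<'E'
from plant import get_state, imaging, ctrl
import cv2,numpy as np,pickle
s=get_state();print({k:np.round(s[k],3).tolist() for k in('time','eef_pos','tcp_rot','contact_force','opening')},ctrl.tip_reach)
for n in('scene','top'):
    c=imaging.read_camera(n);cv2.imwrite(f'pics/{n}0.png',c['image']);pickle.dump(c,open(n+'.pkl','wb'))
    print(n,{k:np.round(c[k],3).tolist() for k in('fx','fy','cx','cy','k1','R','t')})
E
```

```text
{'time': 0.0, 'eef_pos': [0.273, 0.617, 0.244], 'tcp_rot': [0.207, 0.978, -0.001, -0.0], 'contact_force': [-0.867, -0.5, -0.802], 'opening': 0.997} 0.014
scene {'fx': 442.866, 'fy': 442.866, 'cx': 278.782, 'cy': 211.133, 'k1': -0.127, 'R': [[0.701, 0.713, -0.011], [0.503, -0.505, -0.702], [-0.506, 0.486, -0.712]], 't': [-0.403, -0.256, 1.457]}
top {'fx': 477.136, 'fy': 477.136, 'cx': 276.497, 'cy': 210.913, 'k1': -0.146, 'R': [[0.025, -1.0, 0.003], [-0.996, -0.025, -0.081], [0.081, -0.001, -0.997]], 't': [-0.016, 0.559, 1.497]}
```

View pics/top0.png

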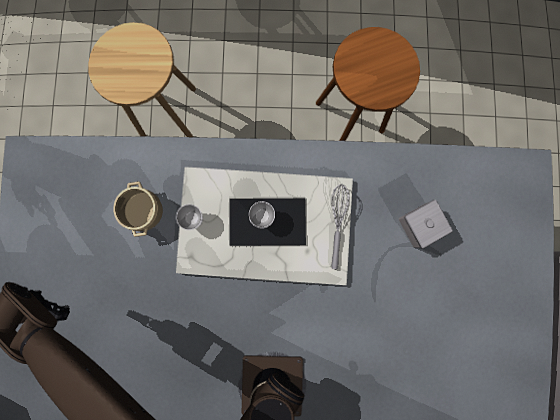

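View pics/scene0.png

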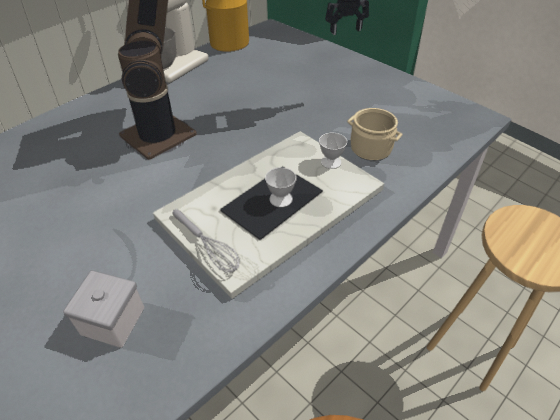

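The top view shows slab corners near (185,168), (352,178), (347,285), (177,272). The slate corners are near (230,198), (306,198), (307,245), (230,246), with the cup at (261,214). The spare cup is on the left (189,216) and the whisk on the right (342,220). The scene view agrees. Next I'll turn these into poses.

```bash
cat > h.py <<'E'
import numpy as np, cv2, pickle
from plant import get_state, imaging
from scipy.spatial.transform import Rotation as Ro
def snap(name,file=None):
    s=get_state(); c=imaging.read_camera(name)
    if name=='wrist':
        T=np.eye(4);T[:3,:3]=Ro.from_quat(s['tcp_rot']).as_matrix();T[:3,3]=s['eef_pos']
        W=T@np.array(c['tool_from_camera']); c['R']=W[:3,:3].T; c['t']=-c['R']@W[:3,3]
    if file: cv2.imwrite('pics/'+file,c['image']); 
    return c
def K(c): return np.array([[c['fx'],0,c['cx']],[0,c['fy'],c['cy']],[0,0,1.]])
def px2w(c,px,z):
    p=np.array(px,float).reshape(-1,1,2); K_=K(c)
    d=(p.reshape(-1,2)-[c['cx'],c['cy']])/[c['fx'],c['fy']]; u=d.copy()
    for _ in range(30): u=d/(1+c['k1']*(u**2).sum(1,keepdims=True))
    R=np.array(c['R']);C=-R.T@np.array(c['t']); r=np.c_[u,np.ones(len(u))]@R
    return (C+r*((z-C[2])/r[:,2])[:,None])[:,:2]
def w2px(c,X):
    X=np.atleast_2d(X).astype(float);Y=X@np.array(c['R']).T+np.array(c['t']);u=Y[:,:2]/Y[:,2:]
    return u*(1+c['k1']*(u**2).sum(1,keepdims=True))*[c['fx'],c['fy']]+[c['cx'],c['cy']]
def edge(c,a,b,z,n=60,h=6,lo=.08,hi=.92,sign=0):
    """fit line (world, plane z) to strongest intensity step near pixel segment a-b; returns point, direction, rms"""
    g=cv2.GaussianBlur(cv2.cvtColor(c['image'],cv2.COLOR_BGR2GRAY).astype(np.float32),(0,0),.8)
    a=np.array(a,float);b=np.array(b,float);d=(b-a)/np.linalg.norm(b-a);nrm=np.array([-d[1],d[0]])
    k=np.arange(-h,h+.01,.25);P=[]
    for f in np.linspace(lo,hi,n):
        q=a+f*(b-a)+k[:,None]*nrm
        v=cv2.remap(g,q[:,0].astype(np.float32)[None],q[:,1].astype(np.float32)[None],cv2.INTER_LINEAR)[0]
        G=np.gradient(v); G=np.abs(G) if sign==0 else sign*G
        i=G.argmax()
        if G[i]>2: P.append(q[i])
    w=px2w(c,P,z); vx,vy,x0,y0=cv2.fitLine(w.astype(np.float32),cv2.DIST_HUBER,0,.001,1e-4,1e-4).ravel()
    for _ in range(3):
        e=np.abs((w-[x0,y0])@[-vy,vx]); kk=e<max(.0015,2*np.median(e))
        vx,vy,x0,y0=cv2.fitLine(w[kk].astype(np.float32),cv2.DIST_HUBER,0,.001,1e-4,1e-4).ravel()
    if vy<0: vx,vy=-vx,-vy
    return np.array([x0,y0]),np.array([vx,vy]),e[kk].mean(),kk.sum()
def cross(l,m):
    t=np.linalg.solve(np.c_[l[1],-m[1]],m[0]-l[0]);return l[0]+t[0]*l[1]
def quad(c,px,z,**k):
    L=[edge(c,px[i],px[(i+1)%4],z,**k) for i in range(4)]
    print('edge rms mm/n',[(round(l[2]*1e3,2),l[3]) for l in L])
    return np.array([cross(L[i-1],L[i]) for i in range(4)])
def report(n,Q): # Q order far-left, far-right, near-right, near-left (left=+y)
    a=Q[0]-Q[1]; print(n,'corners',Q.round(4).tolist(),'sides mm',[round(1e3*np.linalg.norm(Q[i]-Q[(i+1)%4]),1) for i in range(4)],'ctr',Q.mean(0).round(4),'yaw deg',np.degrees(np.arctan2(-(a[0]+Q[3][0]-Q[2][0]),a[1]+Q[3][1]-Q[2][1])).round(2))
E
python3 - <<'E'
from h import *
c=pickle.load(open('top.pkl','rb'))
report('slab',quad(c,[(185,168),(352,178),(347,285),(177,272)],.03))
report('slate',quad(c,[(230,198),(306,198),(307,245),(230,246)],.037,h=4))
print('spare rim',px2w(c,[(189,216)],.108),'cup rim',px2w(c,[(261,214)],.115),'whisk',px2w(c,[(343,182),(342,220),(337,268),(331,268)],.04))
E
```

```text
edge rms mm/n [(np.float64(0.61), np.int64(54)), (np.float64(0.58), np.int64(51)), (np.float64(0.59), np.int64(56)), (np.float64(0.88), np.int64(46))]
slab corners [[0.6948999762535095, 0.29989999532699585], [0.6705999970436096, -0.2418999969959259], [0.3312999904155731, -0.22669999301433563], [0.3546000123023987, 0.3131999969482422]] sides mm [np.float32(542.4), np.float32(339.7), np.float32(540.4), np.float32(340.5)] ctr [0.5128 0.0361] yaw deg -2.52
edge rms mm/n [(np.float64(0.57), np.int64(49)), (np.float64(0.36), np.int64(57)), (np.float64(0.34), np.int64(60)), (np.float64(0.48), np.int64(60))]
slate corners [[0.5932999849319458, 0.15199999511241913], [0.6043999791145325, -0.09229999780654907], [0.451200008392334, -0.09539999812841415], [0.4449000060558319, 0.14720000326633453]] sides mm [np.float32(244.6), np.float32(153.2), np.float32(242.7), np.float32(148.5)] ctr [0.5235 0.0279] yaw deg 2.05
spare rim [[0.5301476  0.26210271]] cup rim [[0.54121747 0.04469117]] whisk [[ 0.65520415 -0.21036358]
 [ 0.53421064 -0.20874818]
 [ 0.38309009 -0.19551631]
 [ 0.38269974 -0.17663331]]
```

The sizes agree to about 3 mm. The slab is at yaw −2.5° and the slate at +2°, with its trailing edge at x≈0.448. I'll move above and behind that edge, fingers parallel to it.

```bash
python3 -m jog '[[0,-30,-38,0,0,0,-0.05],[0,-62,-77,0,0,0,-0.1],[0,-94,-116,0,0,0,-0.15],[0,-125,-155,0,0,0,-0.2],[0,-156,-194,0,0,0,-0.25],[0,-188,-233,0,0,0,-0.3],[0,-219,-272,0,0,0,-0.35],[0,-250,-311,0,0,0,-0.4],[0,-282,-350,0,0,0,-0.454],[0,-313,-389,0,0,0,-0.454],[0,-344,-428,0,0,0,-0.454],[0,-375,-466,0,0,0,-0.454]]'
python3 -m jog '[[0,-8,-10,0,0,0,0],[0,-8,-10,0,0,0,0],[0,-8,-10,0,0,0,0]]'
python3 - <<'E'
from h import *
s=get_state();print(s['time'],s['eef_pos'],s['qpos'],s['contact_force'],Ro.from_quat(s['tcp_rot']).as_matrix().round(3).tolist())
c=snap('wrist','w1.png');pickle.dump(c,open('w1.pkl','wb'));print(c['fx'],c['R'].round(3).tolist())
print('slate proj',w2px(c,[[.593,.152,.037],[.604,-.092,.037],[.451,-.095,.037],[.445,.147,.037]]).round())
E
```

```text
time: 1.3
eef_pos: [0.4272, 0.0374, 0.2452]
tcp_rot: [-0.019, 1.0, 0.0, 0.0]
contact_force: [1.0, 0.5, -0.6]
opening: 0.998
finger_force: 0.0
time: 1.6
eef_pos: [0.4354, 0.0303, 0.2449]
tcp_rot: [-0.019, 1.0, 0.0, -0.001]
contact_force: [0.5, 1.0, 0.3]
opening: 1.002
finger_force: 0.0
1.6 [0.43543589 0.03034606 0.24488209] [-1.64030083e-01 -2.65694218e-01  2.13410316e+00  6.37438633e-04
  1.27460088e+00 -1.77238990e+00] [0.51339897 1.00511534 0.28625423] [[-0.999, -0.037, -0.001], [-0.037, 0.999, 0.001], [0.001, 0.001, -1.0]]
324.1974330822436 [[-0.038, 0.999, 0.001], [0.96, 0.036, 0.276], [0.276, 0.012, -0.961]]
slate proj [[380. 315.]
 [179. 316.]
 [167. 193.]
 [392. 196.]]
```

View pics/w1.png

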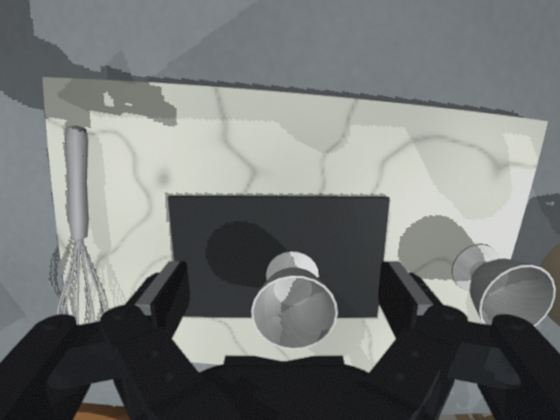

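The wrist view shows the slate's trailing edge from (170,196) to (388,196) and the slab's near edge from (45,78) to (546,121). Both line up with the projected estimates. I'll refine the edges from here.

```bash
python3 - <<'E'
from h import *
c=pickle.load(open('w1.pkl','rb'))
yaw=lambda l:np.degrees(np.arctan2(-l[1][0],l[1][1]))
for n,a,b,z in(('slate trail',(170,196),(388,196),.037),('slab near',(180,88),(500,116),.03)):
    l=edge(c,a,b,z,h=5); print(n,l,yaw(l))
    # x at y=.03
    print('x at y=.03', l[0][0]+l[1][0]/l[1][1]*(.03-l[0][1]))
t=pickle.load(open('top.pkl','rb'))
for n,a,b,z in(('T trail',(230,246),(307,245),.037),('T near',(177,272),(347,285),.03),('T far',(185,168),(352,178),.03)):
    l=edge(t,a,b,z,h=4); print(n,yaw(l),'x at .03', l[0][0]+l[1][0]/l[1][1]*(.03-l[0][1]))
print(px2w(c,[(170,196),(388,197)],.037))
E
```

```text
slate trail (array([0.44829884, 0.0249599 ], dtype=float32), array([-0.03102897,  0.9995185 ], dtype=float32), np.float64(0.0002902367290379437), np.int64(60)) 1.7781143
x at y=.03 0.44814238
slab near (array([0.346079  , 0.09340064], dtype=float32), array([0.04165905, 0.99913186], dtype=float32), np.float64(0.00024028541196219843), np.int64(60)) -2.387579
x at y=.03 0.3434355
T trail 1.4860213 x at .03 0.44817898
T near -2.5191076 x at .03 0.3423031
T far -2.5657032 x at .03 0.6827793
[[ 0.45402372 -0.09242946]
 [ 0.44630798  0.14243383]]
```

```bash
python3 -m jog '[[0,6,-5,35,0,0,0],[0,6,-5,75,0,0,0],[0,6,-5,115,0,0,0],[0,6,-5,150,0,0,0],[0,6,-5,175,0,0,0],[0,6,-5,188,0,0,0],[0,6,-5,192,0,0,0],[0,6,-5,192,0,0,0]]'
python3 - <<'E'
from h import *
c=snap('wrist','w2.png');s=get_state();print(s['eef_pos'])
x,y=s['eef_pos'][:2]
c=snap('scene')
p=w2px(c,[[.44,.03,.04]])[0].astype(int);a=p-[60,60];b=p+[100,50]
cv2.imwrite('pics/s2.png',cv2.resize(c['image'][max(a[1],0):b[1],max(a[0],0):b[0]],None,fx=4,fy=4,interpolation=2))
E
```

```text
time: 2.45
eef_pos: [0.4295, 0.0257, 0.053]
tcp_rot: [-0.02, 1.0, 0.0, -0.001]
contact_force: [0.1, 0.5, 0.2]
opening: 1.003
finger_force: 0.0
[0.43026468 0.0253146  0.05382153]
```

View pics/w2.png

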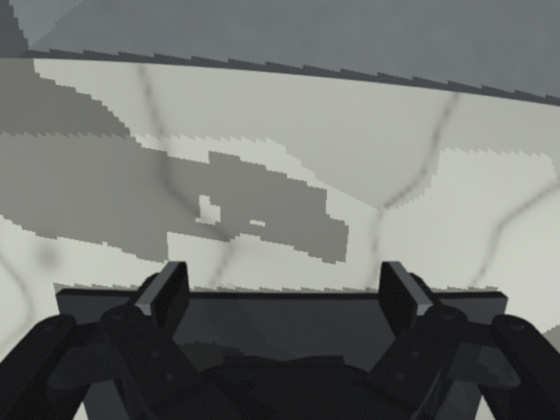

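The fingertips (rows 262–300) are just behind the slate's trailing edge (row 292). I'll lower in small steps, watching the force for the marble.

```bash
python3 -m jog '[[0,0,0,2,0,0,0],[0,0,0,4,0,0,0],[0,0,0,5,0,0,0],[0,0,0,6,0,0,0]]'; python3 -m jog '[[0,0,0,1,0,0,0],[0,0,0,2,0,0,0],[0,0,0,2,0,0,0]]'; python3 -m jog '[[0,0,0,1,0,0,0],[0,0,0,2,0,0,0],[0,0,0,2,0,0,0]]'
```

```text
time: 2.95
eef_pos: [0.4301, 0.0243, 0.0474]
tcp_rot: [-0.018, 1.0, -0.0, 0.0]
contact_force: [0.2, 0.2, -0.6]
opening: 0.999
finger_force: 0.0
time: 3.25
eef_pos: [0.4299, 0.0244, 0.0451]
tcp_rot: [-0.019, 1.0, 0.0, -0.0]
contact_force: [-0.2, 0.3, -1.1]
opening: 1.0
finger_force: 0.0
time: 3.55
eef_pos: [0.4299, 0.0244, 0.0432]
tcp_rot: [-0.019, 1.0, 0.0, -0.0]
contact_force: [-1.2, -0.2, -0.8]
opening: 1.001
finger_force: 0.0
```

View pics/s2.png

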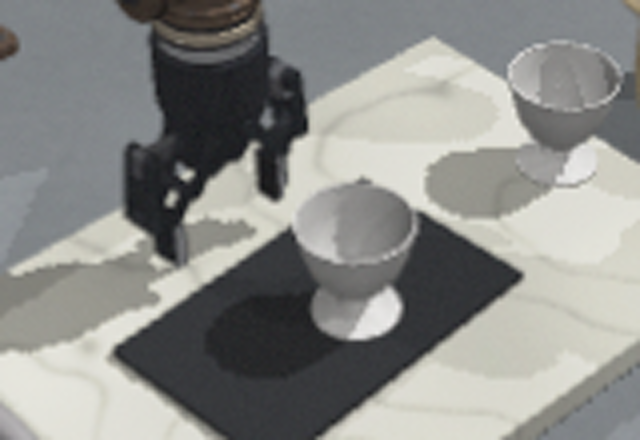

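From the scene crop, the open tips stood 15–20 mm above the marble with TCP at 53 mm, so they reach only about 1 mm past the TCP. I'll continue down.

```bash
python3 -m jog '[[0,0,0,2,0,0,0],[0,0,0,4,0,0,0],[0,0,0,6,0,0,0],[0,0,0,7,0,0,0],[0,0,0,7,0,0,0]]'; python3 -m jog '[[0,0,0,1,0,0,0],[0,0,0,2,0,0,0],[0,0,0,2,0,0,0]]';python3 -m jog '[[0,0,0,1,0,0,0],[0,0,0,1,0,0,0]]'; python3 - <<'E'
from h import *
c=snap('scene')
p=w2px(c,[[.44,.03,.04]])[0].astype(int);a=p-[60,60];b=p+[100,50]
cv2.imwrite('pics/s3.png',cv2.resize(c['image'][max(a[1],0):b[1],max(a[0],0):b[0]],None,fx=4,fy=4,interpolation=2))
E
```

```text
time: 4.05
eef_pos: [0.4298, 0.0244, 0.0361]
tcp_rot: [-0.019, 1.0, 0.0, -0.0]
contact_force: [-0.2, 0.1, 0.1]
opening: 0.997
finger_force: 0.0
time: 4.35
eef_pos: [0.4299, 0.0244, 0.0342]
tcp_rot: [-0.019, 1.0, 0.0, -0.0]
contact_force: [-0.4, -0.6, 0.1]
opening: 0.999
finger_force: 0.0
time: 4.55
eef_pos: [0.43, 0.0244, 0.0332]
tcp_rot: [-0.019, 1.0, 0.0, -0.0]
contact_force: [-0.3, 0.2, -0.1]
opening: 0.999
finger_force: 0.0
```

View pics/s3.png

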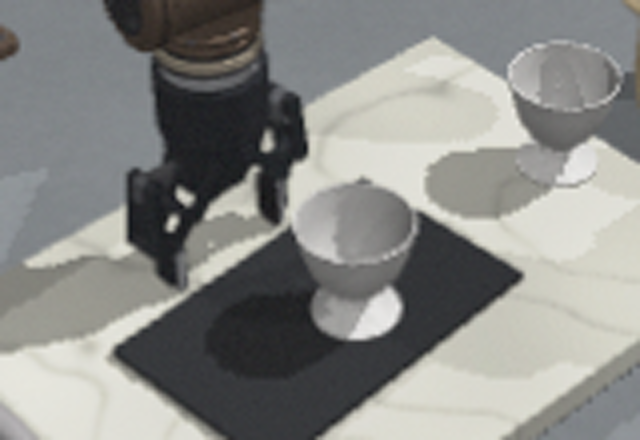

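The tips are about 2 mm above the marble with no contact, just behind the slate, and the body is well clear of the cup. I'll creep forward until it touches.

```bash
python3 -m jog '[[0,-1,0,0,0,0,0],[0,-2,0,0,0,0,0],[0,-3,0,0,0,0,0],[0,-4,0,0,0,0,0],[0,-5,0,0,0,0,0],[0,-6,0,0,0,0,0]]'; python3 -m jog '[[0,-1,0,0,0,0,0],[0,-2,0,0,0,0,0],[0,-3,0,0,0,0,0],[0,-4,0,0,0,0,0]]';  python3 -m jog '[[0,-1,0,0,0,0,0],[0,-2,0,0,0,0,0],[0,-3,0,0,0,0,0],[0,-4,0,0,0,0,0]]'
```

```text
time: 5.2
eef_pos: [0.4361, 0.0246, 0.0333]
tcp_rot: [-0.019, 1.0, -0.0, 0.0]
contact_force: [0.3, 0.8, -1.0]
opening: 1.001
finger_force: 0.0
time: 5.6
eef_pos: [0.4382, 0.0248, 0.0329]
tcp_rot: [-0.018, 1.0, 0.0, -0.003]
contact_force: [-6.1, -1.4, 3.9]
opening: 0.998
finger_force: 3.0
time: 6.0
eef_pos: [0.4418, 0.0251, 0.0327]
tcp_rot: [-0.019, 1.0, 0.0, -0.003]
contact_force: [-7.0, -0.6, 4.7]
opening: 1.002
finger_force: 3.4
```

Contact came at TCP x≈0.437, as predicted, and the push takes about 7 N. Now I'll push forward while turning clockwise.

```bash
python3 -m jog '[[0,-2,0,0,0,0,0.003],[0,-5,0,0,0,0,0.008],[0,-9,0,0,0,0,0.015],[0,-13,0,0,0,0,0.023],[0,-17,-0.3,0,0,0,0.03],[0,-21,-0.4,0,0,0,0.038],[0,-25,-0.6,0,0,0,0.045],[0,-29,-0.8,0,0,0,0.053],[0,-33,-1,0,0,0,0.06],[0,-36,-1.2,0,0,0,0.067],[0,-39,-1.4,0,0,0,0.072],[0,-41,-1.6,0,0,0,0.075]]'
cat >m.py <<'E'
from h import *
import sys
s=get_state();R=Ro.from_quat(s['tcp_rot']).as_matrix();print(s['time'],s['eef_pos'].round(4),'tool yaw',np.degrees(np.arctan2(-R[0,1],R[1,1])).round(2),s['contact_force'].round(1))
c=snap('wrist',sys.argv[1]+'w.png');t=snap('top',sys.argv[1]+'t.png');pickle.dump((c,t),open(sys.argv[1]+'.pkl','wb'))
x=s['eef_pos'][0]+.011;y=s['eef_pos'][1];yw=np.arctan2(-R[0,1],R[1,1]);v=np.array([-np.sin(yw),np.cos(yw)]);f=np.array([v[1],-v[0]]);m=np.array([x,y])
S=np.array([m+120*1e-3*v+.15*f,m-.12*v+.15*f,m-.12*v,m+.12*v])
P=w2px(t,np.c_[S,np.full(4,.037)]);print('predicted px',P.round().tolist())
yaw=lambda l:np.degrees(np.arctan2(-l[1][0],l[1][1])).round(2)
at=lambda l:(l[0][0]+l[1][0]/l[1][1]*(.03-l[0][1])).round(4)
L={}
for n,a,b,z in(('lead',P[0],P[1],.037),('slab far',(185,168),(352,178),.03),('slab near',(177,272),(347,285),.03)):
    try: l=edge(t,a,b,z,h=4);print(n,'yaw',yaw(l),'x at y=.03',at(l),'rms',l[2].round(5),l[3])
    except Exception as e: print(n,e)
Q=w2px(c,np.c_[S,np.full(4,.037)])
l=edge(c,Q[2],Q[3],.037,h=8,lo=.03,hi=.2);k=edge(c,Q[2],Q[3],.037,h=8,lo=.8,hi=.97)
d=k[0]-l[0];l=(l[0],d/np.linalg.norm(d));print('wrist trail yaw',yaw(l),'x at .03',at(l), 'px',Q[2:].round().tolist())
E
python3 m.py a
```

```text
time: 7.2
eef_pos: [0.4829, 0.0255, 0.0326]
tcp_rot: [0.018, 1.0, 0.001, -0.003]
contact_force: [-4.9, 1.3, 3.9]
opening: 1.002
finger_force: 3.1
7.2 [0.4829 0.0255 0.0326] tool yaw -2.11 [-4.9  1.3  3.9]
predicted px [[233.0, 181.0], [308.0, 186.0], [305.0, 233.0], [229.0, 229.0]]
lead yaw -2.12 x at y=.03 0.6442 rms 0.00085 60
slab far yaw -2.53 x at y=.03 0.6829 rms 0.00068 56
slab near yaw -2.52 x at y=.03 0.3423 rms 0.00062 36
wrist trail yaw -1.95 x at .03 0.4915 px [[27.0, 300.0], [545.0, 299.0]]
```

The slate is following the tool (yaw −2.1° for both). About 69 mm is left, so I'll push most of it and then check.

```bash
python3 -m jog '[[0,-2,0,0,0,0,0.002],[0,-5,0,0,0,0,0.004],[0,-10,0,0,0,0,0.006],[0,-15,0,0,0,0,0.008],[0,-20,0,0,0,0,0.008],[0,-25,0,0,0,0,0.008],[0,-30,0,0,0,0,0.008],[0,-35,0,0,0,0,0.008],[0,-40,0,0,0,0,0.008],[0,-45,0,0,0,0,0.008],[0,-49,0,0,0,0,0.008],[0,-52,0,0,0,0,0.008]]'; python3 -m jog '[[0,-1,0,0,0,0,0],[0,-1,0,0,0,0,0]]'; python3 m.py b
```

```text
time: 8.5
eef_pos: [0.5362, 0.023, 0.0326]
tcp_rot: [0.023, 1.0, 0.0, -0.001]
contact_force: [-4.8, 0.5, 0.0]
opening: 1.002
finger_force: 2.0
time: 8.7
eef_pos: [0.5378, 0.0229, 0.0328]
tcp_rot: [0.023, 1.0, 0.0, -0.0]
contact_force: [-3.7, 0.8, -1.1]
opening: 0.999
finger_force: 1.3
8.7 [0.5378 0.0229 0.0328] tool yaw -2.62 [-3.7  0.8 -1.1]
predicted px [[235.0, 164.0], [310.0, 169.0], [307.0, 216.0], [231.0, 211.0]]
lead yaw -2.45 x at y=.03 0.6989 rms 0.00075 43
slab far yaw -2.57 x at y=.03 0.6826 rms 0.00079 30
slab near yaw -2.54 x at y=.03 0.3424 rms 0.00063 37
wrist trail yaw -2.63 x at .03 0.5467 px [[28.0, 299.0], [545.0, 299.0]]
```

View pics/bt.png

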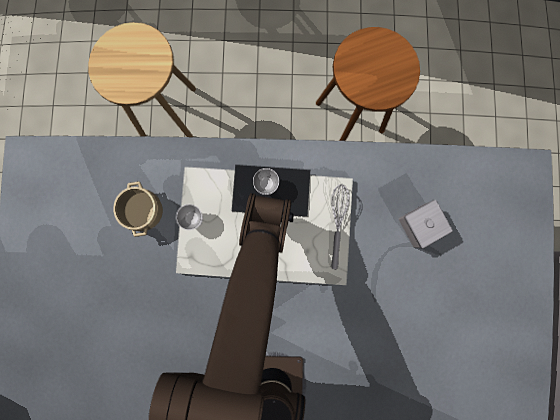

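The leading edge is out by about 15 mm and square, the cup is standing at (266,182), and everything else is in place. I'll push the last 15 mm.

```bash
python3 -m jog '[[0,-1,0,0,0,0,0],[0,-3,0,0,0,0,0],[0,-6,0,0,0,0,0],[0,-9,0,0,0,0,0],[0,-12,0,0,0,0,0],[0,-14,0,0,0,0,0],[0,-15,0,0,0,0,0],[0,-15.5,0,0,0,0,0],[0,-15.5,0,0,0,0,0]]'; python3 m.py c
```

```text
time: 9.7
eef_pos: [0.5536, 0.0221, 0.0334]
tcp_rot: [0.023, 1.0, -0.0, 0.0]
contact_force: [-2.7, -0.1, -1.1]
opening: 0.997
finger_force: 1.5
9.7 [0.5536 0.0221 0.0334] tool yaw -2.62 [-2.7 -0.1 -1.1]
predicted px [[235.0, 159.0], [310.0, 165.0], [307.0, 211.0], [231.0, 206.0]]
lead yaw -2.4 x at y=.03 0.7146 rms 0.00079 46
slab far yaw -2.5 x at y=.03 0.6829 rms 0.0006 27
slab near yaw -2.59 x at y=.03 0.3421 rms 0.00062 35
wrist trail yaw -2.61 x at .03 0.5624 px [[29.0, 298.0], [544.0, 298.0]]
```

The overhang is about 30 mm and square. I'll back off, rise and verify.

```bash
python3 -m jog '[[0,2,0,0,0,0,0],[0,6,0,0,0,0,0],[0,14,0,0,0,0,0],[0,26,0,0,0,0,0],[0,40,0,0,0,0,0],[0,55,0,-10,0,0,0],[0,70,0,-40,0,0,0],[0,80,0,-80,0,0,0],[0,85,0,-120,0,0,0],[0,88,0,-150,0,0,0],[0,88,0,-160,0,0,0],[0,88,0,-160,0,0,0]]'; python3 - <<'E'
from h import *
t=snap('top','dt.png'); f=edge(t,(185,168),(352,178),.03,h=4)
Q=quad(t,[(235,159),(310,165),(307,211),(231,206)],.037,h=4);report('slate',Q)
n=np.array([f[1][1],-f[1][0]]);print('overhang mm',((Q-f[0])@n*1e3).round(1))
c=snap('scene','ds.png'); 
w=snap('wrist');pickle.dump(w,open('dw.pkl','wb'))
print(w2px(w,np.c_[Q,np.full(4,.037)]).round())
b=cv2.hconcat([cv2.resize(c['image'][100:300,140:420],(400,286)),cv2.resize(t['image'][140:300,160:384],(400,286))])
b=cv2.vconcat([b,cv2.copyMakeBorder(cv2.resize(w['image'],(400,300)),0,0,0,400,0)]);cv2.imwrite('pics/d.png',b)
E
```

```text
time: 11.0
eef_pos: [0.4661, 0.0261, 0.1947]
tcp_rot: [0.023, 1.0, -0.0, 0.002]
contact_force: [0.4, -0.2, -0.7]
opening: 1.001
finger_force: 0.0
edge rms mm/n [(np.float64(0.92), np.int64(46)), (np.float64(0.42), np.int64(47)), (np.float64(0.67), np.int64(55)), (np.float64(0.49), np.int64(47))]
slate corners [[0.7200000286102295, 0.13439999520778656], [0.7092000246047974, -0.10620000213384628], [0.5583999752998352, -0.09910000115633011], [0.5698999762535095, 0.14169999957084656]] sides mm [np.float32(240.8), np.float32(151.0), np.float32(241.1), np.float32(150.3)] ctr [0.6394 0.0177] yaw deg -2.64
overhang mm [  32.7   32.7 -118.4 -117.6]
[[388. 406.]
 [179. 407.]
 [163. 292.]
 [405. 293.]]
```

View pics/d.png

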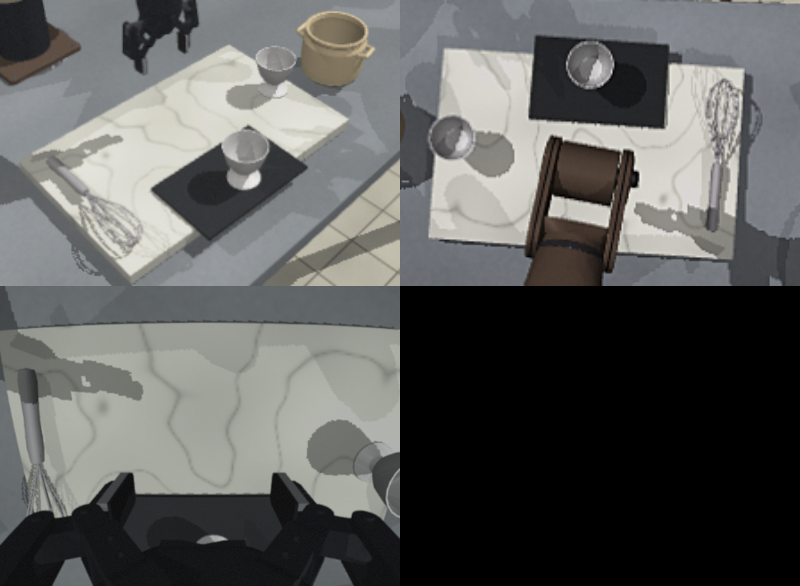

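The pictures show the slate overhanging the far edge evenly by about 30–32 mm and square to within 0.2°. The cup is standing on it, the whisk, spare cup and crock look undisturbed, and the robot is clear.

```bash
python3 -c "
from plant import workorder;print(workorder.sign_off())"
```

```text
the job is handed in; nothing more can be done
None
```

The job is handed in: the slate sticks out about 3 cm over the customers' edge along its whole length, square to the marble to within about 0.2°, with the cup standing untouched on it and nothing else seen to have moved.

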